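# Return the red-capped vial rack to the humidity chamber

### The job

The rack of red-capped spiderling vials goes back into the humidity chamber: slide the movable cover half open, tip the rack lengthwise to get it through the opening, which is shorter than the rack, and set it down level on the chamber floor without dropping it, then slide the cover fully shut. Never lay the rack over on its side or stand it on end, and leave the blue-capped rack, the Petri dish, the specimen cup and the tweezers where they are.

Things in the scene. Friction and masses are not known exactly. Their poses are not given: they have to be found in the camera images.
- chamber: Humidity chamber, fixed: low clear box, white floor, aluminium top rails, 380 long (y) x 150 wide (x) x 102 high. Origin: centre of its underside. Inside: x -70..70, y -185..185; end walls reach height 95, long rails 102. A blue reservoir 28 high is fixed on the floor at y -180..-140. Two clear cover halves: the fixed one over y -185..5, and the sliding one (joint pane), shut over the +y part
- cover_edge (a point): Middle of the aluminium edge strip of the fixed cover half, at chamber x 0, y 5, height 92; chamber axes. The fixed half is a clear sheet from height 90 to 94, reaching from here to the -y end. With the sliding half fully open, the opening runs from 1 mm past this edge to the +y end wall (chamber y 6..185) and x -70..70: 179 x 140
- floor (a point): Centre of the chamber's floor surface, at height 6; chamber axes. The red-capped rack must stand on this floor, anywhere along it clear of the reservoir
- pane (a joint): Sliding cover half, in m: 0 shut, grows as it moves towards the chamber's -y above the fixed half, 0.178 at its open stop. May start up to 40 mm ajar. Takes 2 to 3 N to slide; stays where left. Clear sheet with aluminium ends, underside at height 96, top at 100; shut, it spans chamber y -8..184
- pane_grip (a point): Centre of the black pull bar that stands up on the sliding cover: the bar is 70 long (chamber x), 12 thick (chamber y) and 32 high, from height 100 to 132; this point is at height 116. Shut, it lies at chamber x 0, y 17 and it moves with the cover. Its axes are those of the chamber
- rack_red: Vial rack with RED caps, loose, about 0.26 kg: a solid grey block 205 long (its y axis) x 46 wide (x) x 35 high with a row of six vials fixed in it, caps up to 50 high, 21 across, the outer ones centred 77.5 from the middle. Origin: centre of its underside, z up. It can be gripped across its 46 width
- rack_blue: The same rack with BLUE caps: a bystander. It may stand on either side of the red one
- petri: Closed clear Petri dish, 94 across x 16.5 high, bystander. Origin: centre of its underside
- cup: White specimen cup with a red screw cap, 48 across x 72 high, bystander. Origin: centre of its underside
- tweezers: Steel tweezers lying flat, 124 long (x) x 25 wide x 5 high, bystander. Origin: centre of the underside
There are look-alikes about, which are no part of the job. Leave any purple look-alike of the rack_red alone.

How it is judged:
On the way:
1. the red-capped rack stands level on the chamber floor (z of rack_red in the frame of chamber between 0.003 and 0.009 m and x of rack_red in the frame of chamber between -0.05 and 0.05 m and y of rack_red in the frame of chamber between -0.1 and 0.1 m and angle between rack_red's own z axis and vertical below 0.05 rad), for 0.2 s.
At the end, for the whole second after the job is handed in: The red-capped rack stands level (within 0.05 rad) and at rest on the floor inside the chamber (its underside within 3 mm of the floor surface), and the sliding cover is shut to within 6 mm (all of step 1 and linear speed of rack_red below 0.02 m/s and value of joint pane below 0.006 m); the robot touches nothing.
It fails at once if the red-capped rack is tipped more than 60 degrees from upright (angle between rack_red's own z axis and vertical above 1.05 rad).
It fails at once if the red-capped rack is dropped (falls freely by about 10 mm or more) (linear speed of rack_red above 0.4 m/s and contact force between the fingers and rack_red below 0.05 N).
It fails at once if the blue-capped rack is moved by more than 30 mm (distance of rack_blue from where it was at the start of the episode above 0.03 m).
It fails at once if the Petri dish, cup or tweezers are moved by more than 30 mm (distance of any of petri, cup, tweezers from where it was at the start of the episode above 0.03 m).
It also fails if it takes over 61 s, if anything falls off the work surface, if the arm or the gripper's body presses on something with over 40 N, if the wrist force passes 120 N, or if a joint passes its speed limit or range.

### The arm

A 6-joint arm with a two-finger parallel gripper is mounted at the origin on the work surface. World frame = base frame: x ahead of the robot, y to its left, z up, the work surface at z = 0. Lengths are in m, angles in rad, forces in N, time in s.
With the tool pointing down it reaches from about 0.35 to 0.975 m from the base axis. Payload 4.9 kg.
Tool frame: the origin (TCP) lies midway between the tips of the shut fingers; the grasp point (between the pads) lies 19 mm behind it; z points along the fingers, y is the line along which they close (so a half turn about z gives the same grasp; the last joint's range is limited). The gripper opens to 85 mm and grips with 20 to 120 N. Pads are 22 mm wide; open, the fingers measure 114 mm over their backs; the gripper's body (76 mm by 85 mm) begins 54 mm behind the grasp point. The pads swing forward as they close: fully open they stand 13 mm farther back than shut.
Start: joints at [-1.298, 0.053, 1.613, -0, 1.476, -0.119], TCP at [0.239, -0.578, 0.231] pointing down, gripper open.
Joint ranges: [-3.01, 3.01], [-1.01, 2.22], [0.06, 2.58], [-1.02, 4.17], [0.09, 2.62], [-3.14, 3.14]. Speed limits (rad/s): [2.57, 2.57, 3.14, 3.14, 3.14, 3.14].

### API

Orientations are given as a rotation vector (axis times angle).
In Python, from station import ctrl, optics, job gives the robot as it stands.
- The arm moves only by the shell command python3 -m jog 'ROWS' [OPENING] [FORCE]. ROWS is JSON, a list of rows, each a list of 2 entries, a list of its own where there are three numbers: the shift along the tool's x, y, z in m, then the turn, a rotation vector about the tool's x, y, z in rad. A call has 1 to 5 rows; each row is the pose to reach, as a shift and turn from the pose commanded when the call began, along the tool's axes at that moment; what a row does not reach only later rows make up. A row lasts 1/10 s, in which the tool goes at most 50 mm and 8.59 degrees, less where a joint would pass 70% of its speed; a pose out of reach is approached as far as the arm can. A call with a gripper value outside its range is refused whole. OPENING is the opening, from 0 (shut) to 1 (fully open), set as the call begins (- or left out, the last holds). The fingers move at their own pace and stop on an object; FORCE is the grip in N (left out, the last holds). Time passes only in rows, so rows that repeat a pose let the fingers close. It gives the time, the measured TCP pose, the force, the opening and the grip force at its end, in the units of the state.
- ctrl.get_obs(): the state, without advancing time (a new reading comes with each control period).
- optics.get_image(name): name is "scene" or "top"; returns a dict with "image" (400x640x3 uint8, blue, green, red), "fx", "fy", "cx", "cy" (pixels), "D" ([k1, k2, p1, p2, k3] as OpenCV has them; the pictures are not rectified), "rvec" (rotation vector, rad) and "tvec" (3), from world to camera coordinates, as OpenCV has them. Camera axes: x right, y down, z forward; pixel columns grow to the right and rows downward; lengths in m; the calibration is good to about 2 mm. A picture is of the moment at which its call begins. There is no depth.
- job.finish_job(): hands the job in; it is judged then, once.
The state is a dict: "t": time; "q": joint angles; "dq": joint speeds; "effort": joint torques, N m; "tool_pos": TCP position; "tool_rot": TCP orientation; "contact_force": force on the tool from outside, world axes, zero at the start; "wrist_torque": the same for the moment, N m; "opening": finger opening in m; "grip_force": force on a finger pad.
Only numpy, scipy, OpenCV 4.12 (cv2) and the standard library are available. Lean on these libraries where they do the work, as an engineer would, in place of code of your own. Each camera call takes 0.05 s, during which the arm holds its last target. There are 200 camera calls.

## Working session

There is one attempt and no reset: what is moved stays moved. The work goes in short steps, Python scripts to look and compute and a shell command to move; the robot and the scene stay as the last step left them, time stands still between calls to the robot, and variables do not carry over. Pictures are saved under pics/ and viewed, at most 10 in all, crops included, and the job is handed in when it is done.

```bash
ls; mkdir -p pics
python3 - <<'E'
from station import ctrl, optics, job
import cv2,pickle
for n in("scene","top"):
    d=optics.get_image(n); cv2.imwrite(f"pics/{n}0.png",d["image"]); pickle.dump(d,open(f"{n}.pkl","wb"))
    print(n,d["fx"],d["fy"],d["cx"],d["cy"],d["D"],d["rvec"],d["tvec"])
print(ctrl.get_obs())
E
```

```text
pics
scene 495.07387919736453 495.07387919736453 328.818476961794 197.03372155397048 [-0.01501668  0.          0.          0.          0.        ] [ 2.13271703  1.1325147  -0.45930137] [-0.42486035 -0.22729702  1.49534377]
top 496.26782724217145 496.26782724217145 317.95227636305316 195.22591071849746 [0.00829894 0.         0.         0.         0.        ] [ 2.17141452 -2.21791737  0.07304924] [0.11811819 0.5625643  1.27425325]
{'t': 0.1, 'q': array([-1.29799573e+00,  5.32931770e-02,  1.61416298e+00, -8.00544214e-06,
        1.47604138e+00, -1.19012903e-01]), 'dq': array([-1.49333358e-04, -3.72168936e-03, -2.49351040e-03, -5.87041940e-04,
        4.11903728e-04,  6.55719607e-05]), 'effort': array([ 5.32944023e-05, -3.94902813e+01, -3.71363819e+01,  2.51503036e-05,
        3.87409120e-03, -6.93711861e-07]), 'tool_pos': array([ 0.23849975, -0.57707959,  0.23018078]), 'tool_rot': array([-3.07963635e+00, -6.11161518e-01,  2.42187353e-04]), 'contact_force': array([-0.19370453, -0.2006676 ,  0.50668908]), 'wrist_torque': array([-0.02977884, -0.00532193, -0.10722707]), 'grip_force': 0.0, 'opening': 0.08532366356952699}
```

View pics/scene0.png

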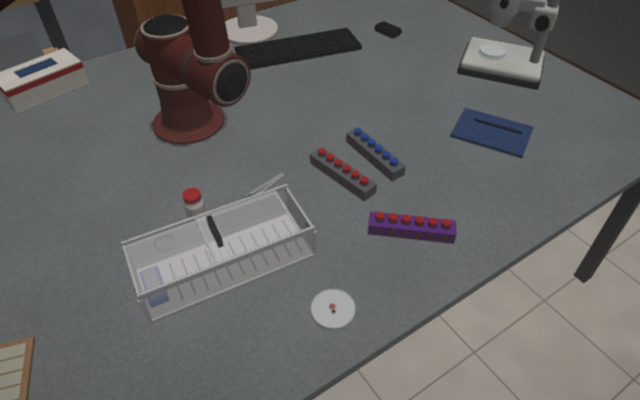

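View pics/top0.png

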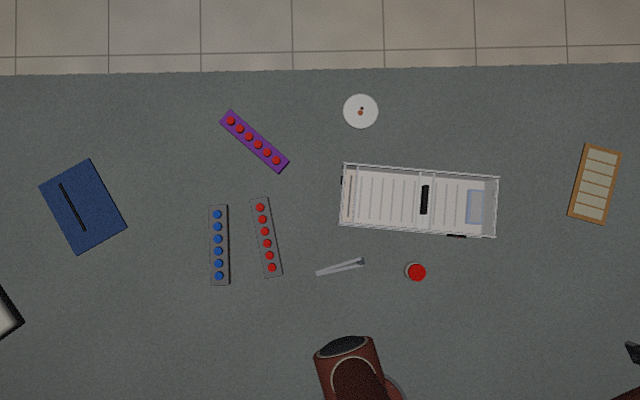

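Candidates in the top view are the grey rack with red caps at (266,237), the purple-bodied look-alike at (254,141) and the blue-capped rack at (219,245). The grey one with red caps fits the description. I'll check it in enlarged crops.

Run:
```python
import cv2
a=cv2.imread("pics/top0.png")
cv2.imwrite("pics/c1.png",cv2.resize(a[185:300,195:300],None,fx=5,fy=5,interpolation=cv2.INTER_CUBIC))
cv2.imwrite("pics/c2.png",cv2.resize(a[150:250,330:510],None,fx=4.4,fy=4.4,interpolation=cv2.INTER_CUBIC))
```

```text
(no output)
```

View pics/c1.png

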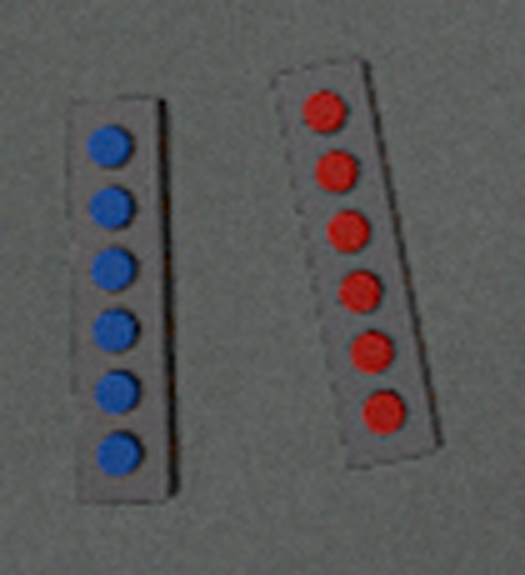

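View pics/c2.png

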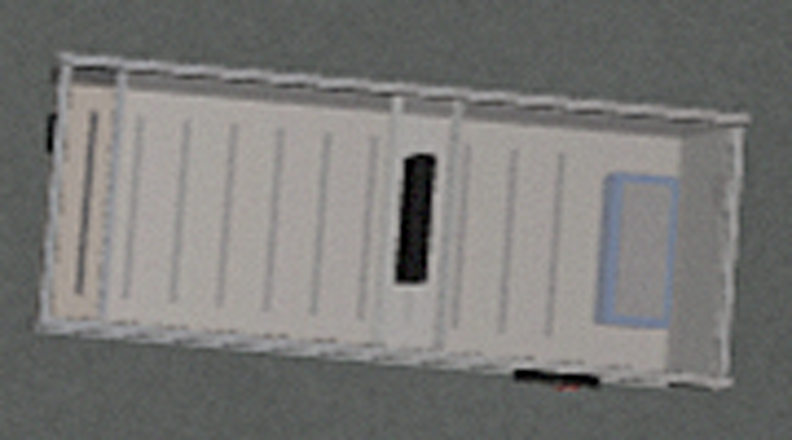

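```bash
cat > h.py <<'E'
import numpy as np,cv2,pickle
from scipy.spatial.transform import Rotation as R
def ray(d,uv,z):
    K=np.array([[d["fx"],0,d["cx"]],[0,d["fy"],d["cy"]],[0,0,1]])
    p=cv2.undistortPoints(np.array([[uv]],float),K,np.array(d["D"]))[0,0]
    M=cv2.Rodrigues(np.array(d["rvec"]))[0]; t=np.array(d["tvec"]).ravel()
    c=-M.T@t; v=M.T@np.array([p[0],p[1],1]); return c+v*(z-c[2])/v[2]
def proj(d,P):
    K=np.array([[d["fx"],0,d["cx"]],[0,d["fy"],d["cy"]],[0,0,1]])
    return cv2.projectPoints(np.array(P,float).reshape(-1,1,3),np.array(d["rvec"]),np.array(d["tvec"]),K,np.array(d["D"]))[0][:,0]
E
python3 - <<'E'
from h import *
d=pickle.load(open("top.pkl","rb"))
a=ray(d,(195+325/5,185+111/5),.05);b=ray(d,(195+384/5,185+412/5),.05)
print("caps",a,b,np.linalg.norm(a-b),(a+b)/2,np.degrees(np.arctan2(*(a-b)[[1,0]])))
a=ray(d,(195+110/5,185+146/5),.05);b=ray(d,(195+119/5,185+454/5),.05);print("blue",a,b)
f=lambda x,y,z:ray(d,(330+x/4.4,150+y/4.4),z)
C=[f(*p,.102) for p in((64,57),(748,118),(731,382),(42,328))]
for c in C:print(c)
ctr=sum(C)/4;print("ctr",ctr)
ey=(C[0]+C[3]-C[1]-C[2])/2;ex=(C[3]+C[2]-C[0]-C[1])/2
for e in(ey,ex):print(np.linalg.norm(e),np.degrees(np.arctan2(e[1],e[0])))
y=ey/np.linalg.norm(ey); x=np.array([y[1],-y[0],0])
for n,p in dict(strip=(113,195,.1),s2=(450,220,.1),s3=(385,220,.094),bar=(416,218,.132),floor0=(600,250,.034)).items():
    q=f(*p); print(n,q,"chamber",(q-ctr)@x,(q-ctr)@y)
print("tool",R.from_rotvec(pickle.load(open('top.pkl','rb'))['rvec']).as_matrix())
for n,p in dict(petri=(361,111),cup=(417,272),tw1=(317,273),tw2=(364,260)).items(): print(n,ray(d,p,.07 if n=='cup' else .01))
print(R.from_rotvec([-3.0796,-.61116,0]).as_matrix())
E
```

```text
caps [0.53571523 0.2534849  0.05      ] [0.38403055 0.22607623 0.05      ] 0.15414109889634353 [0.45987289 0.23978057 0.05      ] 10.242543980311295
blue [0.52035178 0.36207006 0.05      ] [0.36610863 0.35895952 0.05      ]
[0.63728864 0.04034673 0.102     ]
[ 0.59546229 -0.33751979  0.102     ]
[ 0.4500645  -0.32186324  0.102     ]
[0.48770876 0.05612771 0.102     ]
ctr [ 0.54263105 -0.14072715  0.102     ]
0.38001187113753776 83.99799175184103
0.1483240849405733 173.91660875528873
strip [0.56026253 0.01500526 0.1       ] chamber 0.0012509288178282581 0.15672232663046753
s2 [ 0.54250668 -0.17099329  0.1       ] chamber 0.0030410477650788656 -0.030113235260505255
s3 [ 0.54353523 -0.13629019  0.094     ] chamber 0.0004352786323123448 0.004507182048872084
bar [ 0.54253498 -0.14509014  0.132     ] chamber 0.0003606647175396532 -0.004349121134600548
floor0 [ 0.52612927 -0.27357169  0.034     ] chamber -0.002520650083874294 -0.13384179543644625
tool [[-0.02138201 -0.99974964  0.00659334]
 [-0.99801682  0.02095348 -0.05935803]
 [ 0.05920502 -0.00784946 -0.99821498]]
petri [ 0.78568575 -0.01229416  0.01      ]
cup [ 0.3665858  -0.13408066  0.07      ]
tw1 [0.36372876 0.11290024 0.01      ]
tw2 [ 0.39451104 -0.0097119   0.01      ]
[[ 9.24216487e-01  3.81868751e-01 -3.76585028e-04]
 [ 3.81868751e-01 -9.24214616e-01  1.89759024e-03]
 [ 3.76585028e-04 -1.89759024e-03 -9.99998129e-01]]
```

The crop confirms it: a grey body with red caps, end caps at full-image (260,207) and (272,267). The pane's pull bar is at (424.5,199.5) and the cover is about 21 mm ajar. The reservoir is on the right, so chamber -y is to the right. I'll go to the bar first.

```bash
cat >> h.py <<'E'
def Rt(yaw,tilt=0): # tool down, tool x at yaw(deg); tilt about tool y (deg)
    return R.from_euler('z',yaw,degrees=True)*R.from_matrix(np.diag([1.,-1,-1]))*R.from_euler('y',tilt,degrees=True)
CH=np.array([.5426,-.1407,0]); CY=np.array([np.cos(np.radians(84)),np.sin(np.radians(84)),0]); CX=np.array([CY[1],-CY[0],0])
def rel(p,Rg,o=None):
    if o is None:
        from station import ctrl; g=ctrl.get_obs(); o=(g["tool_pos"],R.from_rotvec(g["tool_rot"]))
    print("shift",o[1].inv().apply(np.array(p)-o[0]).round(4),"turn",(o[1].inv()*Rg).as_rotvec().round(4))
E
python3 - <<'E'
from h import *
p=CH-.0044*CY; A=np.array([*p[:2],.2]); rel(A,Rt(-6))
E
```

```text
shift [ 0.4456 -0.2833  0.0308] turn [-1.900e-03  3.000e-04  4.965e-01]
```

```bash
for i in 1; do python3 -m jog '[[[0.05,-0.03,0],[0,0,0.1]],[[0.09,-0.06,0],[0,0,0.2]],[[0.13,-0.085,0],[0,0,0.3]],[[0.175,-0.11,0],[0,0,0.4]],[[0.22,-0.14,0],[0,0,0.496]]]' 1 30
python3 -m jog '[[[0.045,-0.02,0],[0,0,0]],[[0.06,-0.04,0],[0,0,0]],[[0.06,-0.04,0],[0,0,0]]]'; done
python3 - <<'E'
from h import *
p=CH-.0044*CY; A=np.array([*p[:2],.105]); rel(A,Rt(-6))
E
```

```text
t: 0.6
tool_pos: [0.383, -0.3714, 0.2308]
tool_rot: [-3.137, 0.171, 0.0]
contact_force: [1.2, -0.2, -0.2]
opening: 0.0854
grip_force: 0.0
t: 0.9
tool_pos: [0.4479, -0.3373, 0.2306]
tool_rot: [-3.136, 0.156, 0.001]
contact_force: [-0.4, -0.6, 0.8]
opening: 0.0857
grip_force: 0.0
shift [ 0.0747 -0.2004  0.1259] turn [-0.0014  0.0005  0.005 ]
```

```bash
python3 -m jog '[[[0.02,-0.045,0],[0,0,0]],[[0.035,-0.09,0.0],[0,0,0]],[[0.05,-0.135,0],[0,0,0]],[[0.07,-0.17,0],[0,0,0]],[[0.0745,-0.2,0.03],[0,0,0.005]]]'
python3 -m jog '[[[0,0,0.045],[0,0,0]],[[0,0,0.08],[0,0,0]],[[0,0,0.096],[0,0,0]],[[0,0,0.096],[0,0,0]]]'
python3 - <<'E'
from h import *
from station import optics,ctrl
d=optics.get_image("scene"); cv2.imwrite("pics/s1.png",cv2.resize(d["image"][130:330,100:330],None,fx=3.4,fy=3,interpolation=cv2.INTER_CUBIC))
g=ctrl.get_obs();print(g["tool_pos"])
E
```

```text
t: 1.4
tool_pos: [0.5446, -0.1487, 0.2059]
tool_rot: [3.133, -0.171, 0.015]
contact_force: [0.1, -0.0, 0.7]
opening: 0.0852
grip_force: 0.0
t: 1.8
tool_pos: [0.5388, -0.1484, 0.1022]
tool_rot: [-3.135, 0.173, 0.009]
contact_force: [-0.5, -0.2, 0.3]
opening: 0.0854
grip_force: 0.0
[ 0.54047269 -0.14910526  0.10483655]
```

View pics/s1.png

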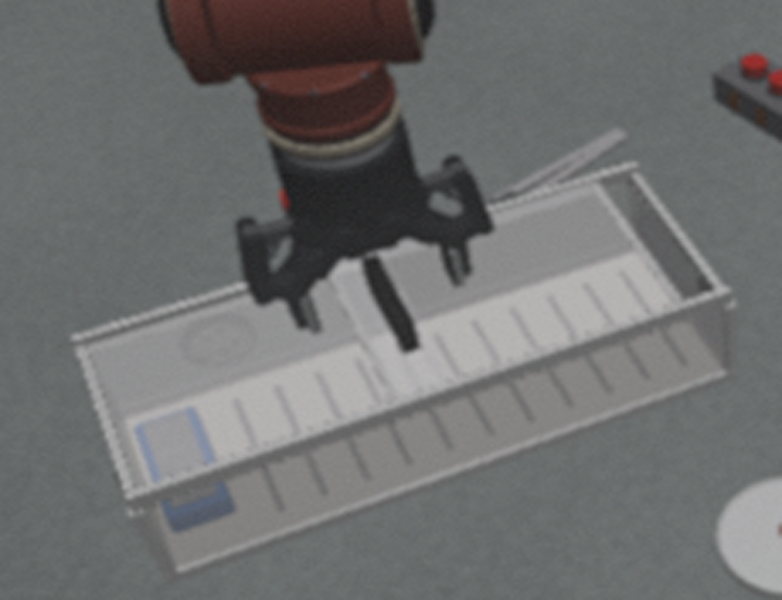

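The bar at crop (390,305) is centred between the fingers. I'll grip it and slide the cover open, along tool +y, which is chamber -y.

```bash
python3 -m jog '[[[0,0,0],[0,0,0]],[[0,0,0],[0,0,0]],[[0,0,0],[0,0,0]],[[0,0,0],[0,0,0]],[[0,0,0],[0,0,0]]]' 0 30
python3 -m jog '[[[0,0.015,0],[0,0,0]],[[0,0.035,0],[0,0,0]],[[0,0.055,0],[0,0,0]],[[0,0.075,0],[0,0,0]],[[0,0.095,0],[0,0,0]]]'
python3 -m jog '[[[0,0.02,0],[0,0,0]],[[0,0.035,0],[0,0,0]],[[0,0.048,0],[0,0,0]],[[0,0.054,0],[0,0,0]],[[0,0.057,0],[0,0,0]]]'
python3 -m jog '[[[0,0.003,0],[0,0,0]],[[0,0.006,0],[0,0,0]],[[0,0.006,0],[0,0,0]]]'
```

```text
t: 2.35
tool_pos: [0.5414, -0.1485, 0.1059]
tool_rot: [-3.137, 0.172, -0.002]
contact_force: [0.3, 4.5, 1.6]
opening: 0.0124
grip_force: 1.0
t: 2.85
tool_pos: [0.5307, -0.2438, 0.106]
tool_rot: [-3.136, 0.172, -0.001]
contact_force: [0.0, 2.7, 3.7]
opening: 0.0115
grip_force: 32.1
t: 3.35
tool_pos: [0.5245, -0.2995, 0.106]
tool_rot: [-3.134, 0.173, 0.0]
contact_force: [-2.2, 10.6, 10.2]
opening: 0.011
grip_force: 32.9
t: 3.65
tool_pos: [0.5245, -0.2995, 0.106]
tool_rot: [-3.124, 0.169, 0.002]
contact_force: [-2.3, 23.4, 13.9]
opening: 0.0115
grip_force: 35.9
```

```bash
python3 -m jog '[[[0,-0.006,0],[0,0,0]],[[0,-0.006,0],[0,0,0]],[[0,-0.006,0],[0,0,0]],[[0,-0.006,0],[0,0,0]]]' 1 80
python3 -m jog '[[[0,0,-0.03],[0,0,0]],[[0,0,-0.075],[0,0,0]],[[0,0,-0.12],[0,0,0]],[[0,0,-0.15],[0,0,0]]]'
python3 - <<'E'
from h import *
from station import optics
d=optics.get_image("top"); pickle.dump(d,open("top1.pkl","wb")); cv2.imwrite("pics/t1.png",d["image"])
for n,z in((0,.15),(1,.06)): rel([.4845,.2443,z],Rt(10.2))
E
```

```text
t: 4.05
tool_pos: [0.5243, -0.3002, 0.105]
tool_rot: [3.137, -0.172, -0.0]
contact_force: [-0.2, -0.4, 0.6]
opening: 0.0688
grip_force: 0.0
t: 4.45
tool_pos: [0.5252, -0.3009, 0.2593]
tool_rot: [3.134, -0.172, 0.006]
contact_force: [0.6, -1.0, 0.6]
opening: 0.0853
grip_force: 0.0
shift [-0.1033 -0.5393  0.1102] turn [ 0.0083 -0.0099 -0.2879]
shift [-0.1043 -0.5399  0.2002] turn [ 0.0083 -0.0099 -0.2879]
```

```bash
python3 -m jog '[[[0,-0.045,0],[0,0,0]],[[-0.01,-0.09,0],[0,0,-0.1]],[[-0.02,-0.135,0],[0,0,-0.2]],[[-0.03,-0.18,0],[0,0,-0.288]],[[-0.04,-0.225,0],[0,0,-0.288]]]'
python3 - <<'E'
from h import *
rel([.4845,.2443,.15],Rt(10.2))
E
```

```text
t: 5.0
tool_pos: [0.5088, -0.0705, 0.255]
tool_rot: [3.129, 0.281, 0.0]
contact_force: [1.1, -0.5, -0.3]
opening: 0.0852
grip_force: 0.0
shift [ 0.0321 -0.3141  0.1049] turn [ 0.0002 -0.0002  0.001 ]
```

```bash
python3 -m jog '[[[0.005,-0.045,0],[0,0,0]],[[0.01,-0.09,0],[0,0,0]],[[0.015,-0.135,0],[0,0,0]],[[0.02,-0.18,0],[0,0,0]],[[0.025,-0.225,0.02],[0,0,0]]]'
python3 -m jog '[[[0.003,-0.04,0.02],[0,0,0]],[[0.007,-0.08,0.05],[0,0,0]],[[0.007,-0.089,0.085],[0,0,0]],[[0.007,-0.089,0.085],[0,0,0]],[[0.007,-0.089,0.085],[0,0,0]]]'
python3 - <<'E'
from h import *
from station import optics
d=optics.get_image("scene"); cv2.imwrite("pics/s2.png",cv2.resize(d["image"][80:220,270:450],None,fx=4,fy=4,interpolation=cv2.INTER_CUBIC))
rel([.4845,.2443,.002],Rt(10.2))
E
```

```text
t: 5.5
tool_pos: [0.4955, 0.1559, 0.2383]
tool_rot: [-3.129, -0.279, -0.011]
contact_force: [1.1, 0.2, 0.2]
opening: 0.0855
grip_force: 0.0
t: 6.0
tool_pos: [0.4847, 0.2424, 0.1499]
tool_rot: [3.128, 0.28, -0.003]
contact_force: [0.4, 0.6, -0.2]
opening: 0.0855
grip_force: 0.0
shift [-0.0013 -0.0021  0.1496] turn [ 0.0002 -0.0016 -0.0002]
```

View pics/s2.png

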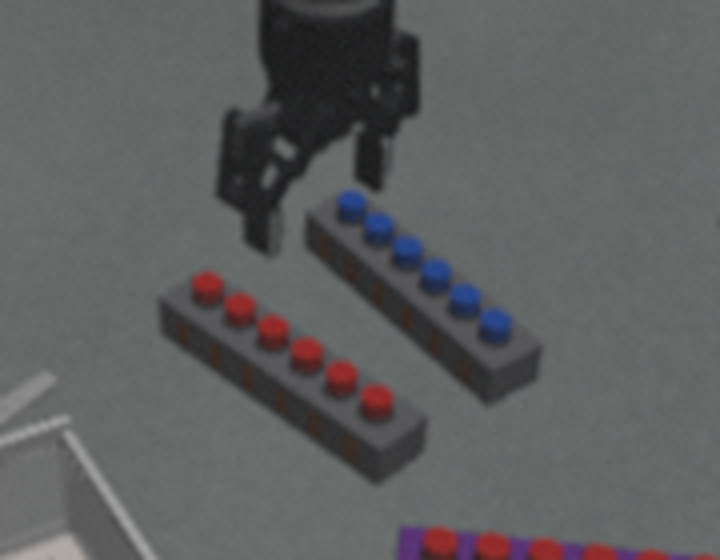

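The racks lie below the fingers, and the gap to the blue rack (its near edge is about 36 mm beyond the finger back) is enough. Descend and grip.

```bash
python3 -m jog '[[[-0.001,-0.002,0.045],[0,0,0]],[[-0.001,-0.002,0.085],[0,0,0]],[[-0.001,-0.002,0.12],[0,0,0]],[[-0.001,-0.002,0.14],[0,0,0]],[[-0.001,-0.002,0.149],[0,0,0]]]'
python3 -m jog '[[[0,0,0],[0,0,0]],[[0,0,0],[0,0,0]],[[0,0,0],[0,0,0]],[[0,0,0],[0,0,0]],[[0,0,0],[0,0,0]]]' 0 80
python3 -m jog '[[[0,0,0],[0,0,0]],[[0,0,0],[0,0,0]],[[0,0,-0.005],[0,0,0]],[[0,0,-0.01],[0,0,0]],[[0,0,-0.02],[0,0,0]]]'
```

```text
t: 6.55
tool_pos: [0.4844, 0.2437, 0.0013]
tool_rot: [3.129, 0.277, 0.0]
contact_force: [0.1, -0.4, 0.6]
opening: 0.0857
grip_force: 0.0
t: 7.05
tool_pos: [0.486, 0.2456, 0.0041]
tool_rot: [-3.128, -0.28, -0.008]
contact_force: [1.3, -0.9, 7.2]
opening: 0.0449
grip_force: 84.4
t: 7.55
tool_pos: [0.4822, 0.2444, 0.0205]
tool_rot: [3.128, 0.281, -0.005]
contact_force: [0.4, -0.0, -3.2]
opening: 0.0451
grip_force: 83.1
```

Rack is held. Next I'll plan the tilted insertion in the chamber's y-z plane.

```bash
python3 -m jog '[[[0,0,-0.04],[0,0,0]],[[0,0,-0.085],[0,0,0]],[[0,0,-0.13],[0,0,0]],[[0,0,-0.17],[0,0,0]],[[0,0,-0.18],[0,0,0]]]'
cat > plan.py <<'E'
from h import *
from scipy.sparse import coo_matrix; from scipy.sparse.csgraph import dijkstra
G=127.5
ln=lambda a,b:np.linspace(a,b,max(2,int(np.hypot(b[0]-a[0],b[1]-a[1])/2)))
pl=lambda *P:np.vstack([ln(np.array(a,float),np.array(b,float)) for a,b in zip(P,P[1:])])
pts=np.vstack([pl((0,0),(205,0),(205,35),(191,35),(191,50),(14,50),(14,35),(0,35),(0,0)),
  pl((G-45,300),(G-45,74),(G+45,74),(G+45,300)),pl((G-16,74),(G-16,3),(G+16,3),(G+16,74))])
boxes=[(-190,6,88,103),(185,192,0,96)]
def clr(y,z,t):
    c,s=np.cos(np.radians(t)),np.sin(np.radians(t)); P=pts@np.array([[c,s],[-s,c]])+[y,z]
    m=1e9
    for a,b,e,f in boxes:
        q=np.maximum(np.maximum([a,e]-P,P-[b,f]),-1e9); d=np.where((q<=0).all(1),q.max(1),np.linalg.norm(np.maximum(q,0),axis=1)); m=min(m,d.min())
    return min(m, P[:,1].min()-6+4)   # floor counts 4 mm easier
if __name__=="__main__":
    Y=np.arange(-40,61,5);Z=np.arange(8,133,4);T=np.arange(0,31,2.5)
    C=np.array([[[clr(y,z,t) for t in T] for z in Z] for y in Y]); idx=np.arange(C.size).reshape(C.shape)
    r,cc,w=[],[],[]
    for d in np.ndindex(3,3,3):
        d=np.array(d)-1
        if not d.any(): continue
        sl=lambda k:tuple(slice(max(0,k*e),n+min(0,k*e)) for e,n in zip(d,C.shape))
        a,b=sl(-1),sl(1); m=np.minimum(C[a],C[b]); ok=m>1.5
        L=np.linalg.norm(d*[5,4,8]); r+=list(idx[a][ok]);cc+=list(idx[b][ok]);w+=list(L*(.02+1/m[ok]**2))
    g=coo_matrix((w,(r,cc)),shape=(C.size,)*2).tocsr()
    st=idx[list(Y).index(30),-1,10]; en=idx[list(Y).index(-30),0,0]
    D,p=dijkstra(g,indices=st,return_predecessors=True); path=[en]
    while path[-1]!=st: path.append(p[path[-1]])
    for k in path[::-1]:
        i,j,l=np.unravel_index(k,C.shape); print(Y[i],Z[j],T[l],round(C[i,j,l],1))
E
python3 plan.py
```

```text
t: 8.05
tool_pos: [0.4861, 0.2458, 0.208]
tool_rot: [-3.126, -0.281, -0.016]
contact_force: [-0.0, 0.0, -2.3]
opening: 0.0447
grip_force: 83.5
30 132 25.0 37.6
35 128 25.0 38.3
40 124 25.0 40.0
40 120 25.0 38.0
40 116 25.0 36.3
40 112 25.0 34.6
40 108 25.0 32.9
40 104 25.0 31.2
40 100 25.0 29.5
40 96 25.0 27.9
40 92 25.0 26.2
40 88 25.0 24.5
40 84 25.0 22.8
40 80 25.0 21.1
40 76 25.0 19.8
40 72 25.0 19.2
40 68 25.0 19.2
40 64 25.0 19.2
40 60 25.0 19.2
40 56 25.0 19.2
40 52 25.0 19.7
40 48 25.0 17.8
35 44 27.5 18.2
35 40 27.5 18.3
35 36 27.5 16.0
30 32 27.5 14.3
25 28 27.5 12.4
20 24 27.5 12.4
15 20 27.5 11.1
10 20 27.5 12.2
5 16 27.5 12.2
0 16 27.5 11.1
-5 12 27.5 10.0
-10 12 25.0 9.6
-15 12 22.5 10.0
-20 12 20.0 10.0
-25 12 17.5 10.0
-25 16 15.0 11.5
-30 16 12.5 12.5
-35 16 10.0 13.8
-35 16 7.5 14.0
-35 16 5.0 14.0
-35 16 2.5 14.0
-30 12 0.0 10.0
-30 8 0.0 6.0
```

```bash
cat > tgt.py <<'E'
import sys; from h import *
G=127.5;H=3
def tcp(y,z,t,x=0,G=G,H=H):
    c,s=np.cos(np.radians(t)),np.sin(np.radians(t))
    v=CH+CY*(y+G*c-H*s)/1e3+CX*x/1e3; v=v.copy(); v[2]=(z+G*s+H*c)/1e3; return v,Rt(84,t)
if __name__=="__main__":
    w=[[float(e) for e in a.split(",")] for a in sys.argv[1:]]
    from station import ctrl; g=ctrl.get_obs(); o=(g["tool_pos"],R.from_rotvec(g["tool_rot"]))
    for a in w: print(a,end=" "); rel(*tcp(*a),o)
E
python3 tgt.py 40,160,0 40,120,27
```

```text
[40.0, 160.0, 0.0] shift [0.0332 0.2297 0.045 ] turn [ 0.0053 -0.0099 -1.2871]
[40.0, 120.0, 27.0] shift [0.0291 0.2443 0.0274] turn [ 0.308  0.394 -1.26 ]
```

```bash
python3 -m jog '[[[0,0.025,0],[0,0,-0.14]],[[0.01,0.05,0],[0,0,-0.28]],[[0.015,0.075,0],[0,0,-0.42]],[[0.02,0.1,0],[0,0,-0.56]],[[0.025,0.12,0],[0,0,-0.7]]]'
python3 tgt.py 40,170,0 40,120,27
```

```text
t: 8.55
tool_pos: [0.5287, 0.1299, 0.1993]
tool_rot: [-2.839, -1.343, 0.005]
contact_force: [-0.6, -0.3, -3.1]
opening: 0.0449
grip_force: 83.4
[40.0, 170.0, 0.0] shift [-0.0604  0.0903  0.0262] turn [-0.0029  0.0017 -0.582 ]
[40.0, 120.0, 27.0] shift [-0.0732  0.0987  0.0187] turn [ 0.1343  0.4595 -0.5718]
```

```bash
python3 -m jog '[[[-0.01,0.02,0],[0,0,-0.13]],[[-0.02,0.04,0],[0,0,-0.26]],[[-0.035,0.06,0],[0,0,-0.39]],[[-0.05,0.08,0],[0,0,-0.52]],[[-0.06,0.09,0],[0,0,-0.582]]]'
python3 tgt.py 40,120,27
```

```text
t: 9.05
tool_pos: [0.5597, 0.0261, 0.1991]
tool_rot: [-2.336, -2.097, 0.004]
contact_force: [-0.6, 0.9, -3.7]
opening: 0.0451
grip_force: 83.3
[40.0, 120.0, 27.0] shift [-0.0154  0.0005  0.0186] turn [-0.0027  0.4716 -0.0036]
```

Now tilt 27° in place, then look.

```bash
python3 -m jog '[[[-0.003,0,0],[0,0.1,0]],[[-0.006,0,0],[0,0.2,0]],[[-0.01,0,0.01],[0,0.3,0]],[[-0.014,0,0.016],[0,0.4,0]],[[-0.0154,0,0.0186],[0,0.471,0]]]'
python3 -m jog '[[[0,0,0],[0,0,0]],[[0,0,0],[0,0,0]]]'
python3 - <<'E'
from tgt import *
from station import optics,ctrl
g=ctrl.get_obs(); o=R.from_rotvec(g["tool_rot"]); p=g["tool_pos"]
print(p,o.as_matrix().round(3))
ims=[]
for n in("scene","top"):
    d=optics.get_image(n); im=d["image"].copy()
    # predicted rack outline
    def W(s,x,h): return p+o.apply([(s-G)/1e3,x/1e3,-(h-H)/1e3])
    box=[W(s,x,h) for s in(0,205) for x in(-23,23) for h in(0,35)]
    cap=[W(102.5+31*(i-2.5),0,50) for i in range(6)]
    ch=[CH+CX*x+CY*y+np.array([0,0,.102]) for x,y in((-.075,-.19),(.075,-.19),(.075,.19),(-.075,.19))]
    b=proj(d,box);big=cv2.resize(im,None,fx=4,fy=4,interpolation=cv2.INTER_CUBIC); f=lambda q:tuple(int(v) for v in q*4+1.5)
    for i in range(8):
        for j in(1,2,4):
            if not i&j: cv2.line(big,f(b[i]),f(b[i|j]),(0,255,0),1)
    for c in proj(d,cap): cv2.circle(big,f(c),2,(255,255,0),-1)
    q=proj(d,ch); [cv2.line(big,f(q[i]),f(q[(i+1)%4]),(0,255,255),1) for i in range(4)]
    m=b.mean(0).astype(int); ims.append(big[(m[1]-70)*4:(m[1]+70)*4,max(0,m[0]-50)*4:(m[0]+50)*4])
cv2.imwrite("pics/ins.png",np.hstack(ims))
E
```

```text
t: 9.55
tool_pos: [0.5572, 0.0117, 0.1798]
tool_rot: [-2.073, -1.852, -0.497]
contact_force: [0.4, 0.4, -2.9]
opening: 0.0448
grip_force: 83.3
t: 9.75
tool_pos: [0.5581, 0.0122, 0.1813]
tool_rot: [-2.075, -1.856, -0.494]
contact_force: [0.5, -1.0, -2.9]
opening: 0.045
grip_force: 83.3
[0.55807458 0.01219765 0.18134566] [[ 0.1    0.994  0.048]
 [ 0.886 -0.11   0.45 ]
 [ 0.453 -0.003 -0.892]]
```

View pics/ins.png

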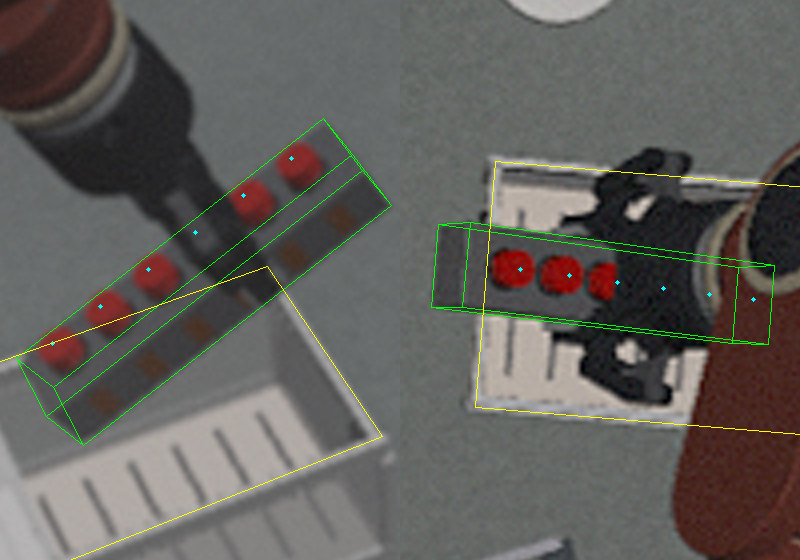

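The overlay shows the real caps sitting about 5 mm further along +s than I predicted: (62,338) against (53,343) on the left, (513,268) against (520,269) on the right. So the grip is about 122 mm from the lower end. The alignment over the opening is good. I'll chain the waypoints.

```bash
sed -i 's/^G=127.5/G=122.5/' tgt.py plan.py
cat > chain.py <<'E'
from tgt import *
from plan import clr
from station import ctrl
g=ctrl.get_obs(); o=(g["tool_pos"],R.from_rotvec(g["tool_rot"]))
W=[[(40,110,27),(40,98,27),(40,86,27),(40,74,27),(40,62,27)],[(40,52,27),(37,44,27.5),(34,38,27.5),(30,32,27.5),(25,28,27.5)],
[(20,24,27.5),(15,21,27.5),(10,19,27.5),(5,17,27.5),(0,15,27.5)],[(-5,13,26.5),(-10,12,25),(-15,12,22.5),(-20,12,20),(-25,13,17)],[(-28,15,14),(-32,16,11),(-35,16,8),(-35,16,4),(-35,14,0)]]
for c in W:
    for w in c: print(w,round(clr(*w),1),end=" "); rel(*tcp(*w),o)
    o=tcp(*c[-1]); print()
E
python3 chain.py
```

```text
(40, 110, 27) 33.5 shift [-0.0125 -0.0001  0.01  ] turn [ 0.0021  0.0013 -0.0038]
(40, 98, 27) 28.0 shift [-0.0179 -0.0001  0.0207] turn [ 0.0021  0.0013 -0.0038]
(40, 86, 27) 22.6 shift [-0.0233 -0.0001  0.0314] turn [ 0.0021  0.0013 -0.0038]
(40, 74, 27) 18.2 shift [-0.0288 -0.0001  0.042 ] turn [ 0.0021  0.0013 -0.0038]
(40, 62, 27) 18.1 shift [-0.0342 -0.0001  0.0527] turn [ 0.0021  0.0013 -0.0038]

(40, 52, 27) 18.7 shift [-0.0045 -0.      0.0089] turn [0. 0. 0.]
(37, 44, 27.5) 19.7 shift [-0.0109  0.      0.0136] turn [ 0.      0.0087 -0.    ]
(34, 38, 27.5) 17.3 shift [-0.0163  0.      0.0176] turn [ 0.      0.0087 -0.    ]
(30, 32, 27.5) 14.3 shift [-0.0226 -0.      0.0211] turn [ 0.      0.0087 -0.    ]
(25, 28, 27.5) 12.4 shift [-0.0288 -0.      0.0224] turn [ 0.      0.0087 -0.    ]

(20, 24, 27.5) 12.4 shift [-0.0063  0.      0.0012] turn [0. 0. 0.]
(15, 21, 27.5) 12.0 shift [-0.0121  0.      0.0016] turn [0. 0. 0.]
(10, 19, 27.5) 12.5 shift [-0.0175  0.      0.0011] turn [0. 0. 0.]
(5, 17, 27.5) 12.5 shift [-0.0228  0.      0.0005] turn [0. 0. 0.]
(0, 15, 27.5) 12.0 shif
[... 164 characters left out ...]
      0.0034] turn [ 0.     -0.0436  0.    ]
(-15, 12, 22.5) 10.0 shift [-0.0149  0.      0.0064] turn [ 0.     -0.0873  0.    ]
(-20, 12, 20) 10.0 shift [-0.0198  0.      0.0094] turn [-0.     -0.1309  0.    ]
(-25, 13, 17) 11.0 shift [-0.0246  0.      0.0126] turn [ 0.     -0.1833  0.    ]

(-28, 15, 14) 12.6 shift [-0.0023  0.      0.0036] turn [ 0.     -0.0524  0.    ]
(-32, 16, 11) 13.4 shift [-0.0062 -0.      0.0079] turn [-0.     -0.1047  0.    ]
(-35, 16, 8) 14.0 shift [-0.0097 -0.      0.0134] turn [ 0.     -0.1571  0.    ]
(-35, 16, 4) 14.0 shift [-0.0112 -0.      0.0218] turn [ 0.     -0.2269 -0.    ]
(-35, 14, 0) 12.0 shift [-0.0137  0.      0.0321] turn [ 0.     -0.2967  0.    ]
```

```bash
python3 -m jog '[[[-0.0125,0,0.01],[0.002,0.001,-0.004]],[[-0.018,0,0.0205],[0.002,0.001,-0.004]],[[-0.0235,0,0.0315],[0.002,0.001,-0.004]],[[-0.029,0,0.042],[0.002,0.001,-0.004]],[[-0.034,0,0.0525],[0.002,0.001,-0.004]]]'
python3 -m jog '[[[-0.0045,0,0.009],[0,0,0]],[[-0.011,0,0.0135],[0,0.009,0]],[[-0.0165,0,0.0175],[0,0.009,0]],[[-0.0225,0,0.021],[0,0.009,0]],[[-0.029,0,0.0225],[0,0.009,0]]]'
python3 - <<'E'
from station import ctrl
from tgt import *
import time
g=ctrl.get_obs(); v,r=tcp(25,28,27.5); print(g["tool_pos"]-v, g["contact_force"]); rel(v,r)
E
```

```text
t: 10.35
tool_pos: [0.5577, 0.0061, 0.1189]
tool_rot: [-2.069, -1.861, -0.497]
contact_force: [-0.1, 0.7, -3.4]
opening: 0.0446
grip_force: 83.3
t: 10.85
tool_pos: [0.5566, -0.0101, 0.087]
tool_rot: [-2.064, -1.857, -0.506]
contact_force: [0.6, 0.1, -2.6]
opening: 0.0449
grip_force: 83.3
[ 0.00014154 -0.00098552 -0.00022562] [ 0.59611401  0.1361777  -2.58885391]
shift [ 0.001  -0.0002  0.0002] turn [ 0.0006 -0.001  -0.0006]
```

On track. Next leg: slide under the fixed half, then start levelling.

```bash
python3 -m jog '[[[-0.0063,0,0.0012],[0,0,0]],[[-0.012,0,0.0016],[0,0,0]],[[-0.0175,0,0.0011],[0,0,0]],[[-0.0228,0,0.0005],[0,0,0]],[[-0.028,0,0],[0,0,0]]]'
python3 -m jog '[[[-0.0053,0,0.0016],[0,-0.0175,0]],[[-0.0102,0,0.0034],[0,-0.0436,0]],[[-0.015,0,0.0064],[0,-0.0873,0]],[[-0.02,0,0.0094],[0,-0.131,0]],[[-0.0246,0,0.0126],[0,-0.183,0]]]'
python3 - <<'E'
from station import ctrl
from tgt import *
g=ctrl.get_obs(); print(g["contact_force"]); rel(*tcp(-25,13,17))
E
```

```text
t: 11.35
tool_pos: [0.554, -0.0349, 0.0744]
tool_rot: [-2.064, -1.857, -0.506]
contact_force: [0.7, -0.1, -2.6]
opening: 0.045
grip_force: 83.3
t: 11.85
tool_pos: [0.5522, -0.0504, 0.0515]
tool_rot: [-2.176, -1.957, -0.324]
contact_force: [-0.1, -0.0, -4.4]
opening: 0.045
grip_force: 83.3
[-5.24970446e-02 -2.85080329e-04 -4.37093808e+00]
shift [ 0.0005 -0.0001 -0.    ] turn [ 0.0004  0.0013 -0.0008]
```

```bash
python3 -m jog '[[[-0.0023,0,0.0036],[0,-0.0524,0]],[[-0.0062,0,0.0079],[0,-0.105,0]],[[-0.0097,0,0.0134],[0,-0.157,0]],[[-0.0112,0,0.0218],[0,-0.227,0]],[[-0.0137,0,0.0321],[0,-0.2967,0]]]'
python3 -m jog '[[[0,0,0],[0,0,0]],[[0,0,0],[0,0,0]]]'
python3 - <<'E'
from tgt import *
from station import optics,ctrl
g=ctrl.get_obs(); o=R.from_rotvec(g["tool_rot"]); p=g["tool_pos"]
print(p,o.as_matrix().round(3)); rel(*tcp(-35,14,0))
ims=[]
d=optics.get_image("scene"); im=d["image"].copy()
W=lambda s,x,h: p+o.apply([(s-G)/1e3,x/1e3,-(h-H)/1e3])
b=proj(d,[W(s,x,h) for s in(0,205) for x in(-23,23) for h in(0,35)])
big=cv2.resize(im,None,fx=5,fy=5,interpolation=cv2.INTER_CUBIC); f=lambda q:tuple(int(v) for v in q*5+2)
for i in range(8):
    for j in(1,2,4):
        if not i&j: cv2.line(big,f(b[i]),f(b[i|j]),(0,255,0),1)
m=b.mean(0).astype(int); cv2.imwrite("pics/lev.png",big[(m[1]-55)*5:(m[1]+55)*5,(m[0]-75)*5:(m[0]+75)*5])
E
```

```text
t: 12.35
tool_pos: [0.5524, -0.0538, 0.0175]
tool_rot: [2.334, 2.099, 0.0]
contact_force: [0.8, -0.4, -3.5]
opening: 0.0447
grip_force: 83.2
t: 12.55
tool_pos: [0.5516, -0.0532, 0.0169]
tool_rot: [-2.333, -2.101, -0.002]
contact_force: [-0.2, 0.6, -4.5]
opening: 0.0452
grip_force: 83.1
[ 0.55160021 -0.05321599  0.01692398] [[ 0.104  0.995 -0.   ]
 [ 0.995 -0.104  0.003]
 [ 0.003 -0.001 -1.   ]]
shift [-0.0004  0.0002 -0.0001] turn [-0.0006 -0.0026  0.0004]
```

View pics/lev.png

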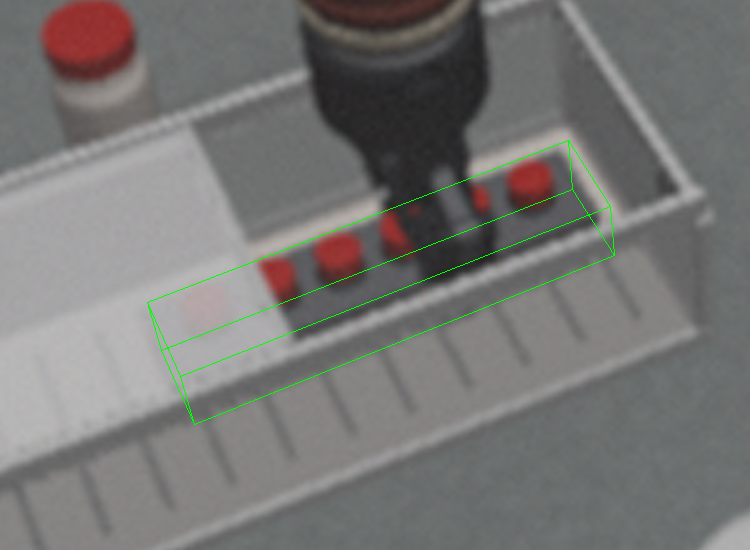

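The rack lies level inside, with its near end under the fixed half. The cap at (528,180) matches the predicted box. I'll lower it gently, watching the force.

```bash
python3 -m jog '[[[0,0,0.002],[0,-0.002,0]],[[0,0,0.004],[0,-0.002,0]],[[0,0,0.005],[0,-0.002,0]],[[0,0,0.005],[0,-0.002,0]]]'
python3 -m jog '[[[0,0,0.001],[0,0,0]],[[0,0,0.001],[0,0,0]]]'
python3 -m jog '[[[0,0,0.001],[0,0,0]],[[0,0,0.001],[0,0,0]]]'
python3 -m jog '[[[0,0,0.001],[0,0,0]],[[0,0,0.001],[0,0,0]]]'
```

```text
t: 13.0
tool_pos: [0.5516, -0.0542, 0.0119]
tool_rot: [2.336, 2.1, -0.001]
contact_force: [-0.4, 0.5, -3.6]
opening: 0.0449
grip_force: 83.1
t: 13.2
tool_pos: [0.5517, -0.0539, 0.011]
tool_rot: [2.335, 2.101, -0.001]
contact_force: [-0.5, 0.8, -2.9]
opening: 0.0448
grip_force: 83.1
t: 13.4
tool_pos: [0.552, -0.054, 0.0104]
tool_rot: [2.335, 2.101, -0.001]
contact_force: [-0.7, 0.1, -1.4]
opening: 0.0449
grip_force: 83.6
t: 13.6
tool_pos: [0.552, -0.054, 0.0102]
tool_rot: [2.335, 2.101, -0.001]
contact_force: [-3.3, -0.4, 5.1]
opening: 0.0449
grip_force: 84.4
```

Contact made. Release and lift straight out.

```bash
python3 -m jog '[[[0,0,0],[0,0,0]],[[0,0,0],[0,0,0]],[[0,0,0],[0,0,0]],[[0,0,0],[0,0,0]],[[0,0,0],[0,0,0]]]' 0.8 30
python3 -m jog '[[[0,0,-0.01],[0,0,0]],[[0,0,-0.03],[0,0,0]],[[0,0,-0.06],[0,0,0]],[[0,0,-0.1],[0,0,0]],[[0,0,-0.14],[0,0,0]]]'
python3 -m jog '[[[0,0,-0.04],[0,0,0]],[[0,0,-0.08],[0,0,0]],[[0,0,-0.1],[0,0,0]]]'
python3 - <<'E'
from h import *
A=CH-.161*CY+np.array([-.001,.001,0]); A[2]=.24; rel(A,Rt(-6))
E
```

```text
t: 14.1
tool_pos: [0.5518, -0.0539, 0.009]
tool_rot: [2.335, 2.101, -0.001]
contact_force: [0.5, -0.2, 0.3]
opening: 0.0688
grip_force: 0.0
t: 14.6
tool_pos: [0.5512, -0.0537, 0.1507]
tool_rot: [-2.335, -2.101, 0.002]
contact_force: [-0.2, -0.4, -0.0]
opening: 0.0679
grip_force: 0.0
t: 14.9
tool_pos: [0.5531, -0.054, 0.2549]
tool_rot: [2.331, 2.097, 0.005]
contact_force: [0.2, 0.5, 0.2]
opening: 0.0682
grip_force: 0.0
shift [-0.2474 -0.0024  0.0152] turn [ 0.0067 -0.0041  1.5701]
```

```bash
python3 -m jog '[[[-0.03,0,0],[0,0,0.14]],[[-0.06,0,0],[0,0,0.29]],[[-0.09,0,0],[0,0,0.43]],[[-0.12,0,0],[0,0,0.57]],[[-0.15,0,0],[0,0,0.7]]]' 1
python3 -m jog '[[[0,0,0],[0,0,0.14]],[[0,0,0],[0,0,0.29]],[[0,0,0],[0,0,0.43]],[[0,0,0],[0,0,0.57]],[[0,0,0],[0,0,0.7]]]'
python3 - <<'E'
from h import *
from station import optics
d=optics.get_image("scene"); cv2.imwrite("pics/s3.png",cv2.resize(d["image"][150:330,110:330],None,fx=3.6,fy=3.3,interpolation=cv2.INTER_CUBIC))
A=CH-.161*CY+np.array([-.001,.001,0]); A[2]=.106; rel(A,Rt(-6))
E
```

```text
t: 15.4
tool_pos: [0.5356, -0.2039, 0.25]
tool_rot: [2.917, 1.165, -0.0]
contact_force: [1.6, -0.2, -0.2]
opening: 0.0858
grip_force: 0.0
t: 15.9
tool_pos: [0.5358, -0.2029, 0.2499]
tool_rot: [3.139, 0.094, 0.0]
contact_force: [0.1, -0.7, -0.1]
opening: 0.0855
grip_force: 0.0
shift [-0.0165  0.0961  0.144 ] turn [ 8.000e-04 -1.000e-04  1.614e-01]
```

View pics/s3.png

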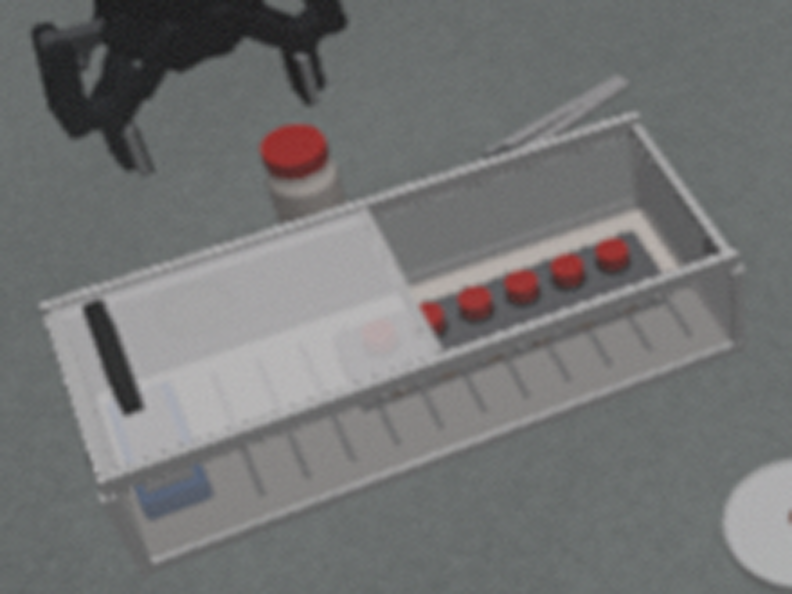

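The rack stands level on the floor, caps from (378,335) to (613,253), and the bar is at (113,357) with the cover fully open. Next I'll grip the bar and close the cover.

```bash
python3 -m jog '[[[-0.006,0.04,0],[0,0,0.08]],[[-0.012,0.07,0],[0,0,0.161]],[[-0.0165,0.096,0],[0,0,0.161]],[[-0.0165,0.096,0.04],[0,0,0.161]],[[-0.0165,0.096,0.08],[0,0,0.161]]]'
python3 -m jog '[[[0,0,0.03],[0,0,0]],[[0,0,0.055],[0,0,0]],[[0,0,0.064],[0,0,0]],[[0,0,0.064],[0,0,0]]]'
python3 -m jog '[[[0,0,0],[0,0,0]],[[0,0,0],[0,0,0]],[[0,0,0],[0,0,0]],[[0,0,0],[0,0,0]],[[0,0,0],[0,0,0]]]' 0 30
python3 -m jog '[[[0,-0.015,0],[0,0,0]],[[0,-0.035,0],[0,0,0]],[[0,-0.055,0],[0,0,0]],[[0,-0.075,0],[0,0,0]],[[0,-0.095,0],[0,0,0]]]'
python3 - <<'E'
from h import *
A=CH+.017*CY+np.array([-.001,.001,0]); A[2]=.106; rel(A,Rt(-6))
E
```

```text
t: 16.45
tool_pos: [0.5266, -0.3016, 0.171]
tool_rot: [3.135, -0.149, 0.006]
contact_force: [-0.7, 0.6, -0.7]
opening: 0.0854
grip_force: 0.0
t: 16.85
tool_pos: [0.525, -0.2993, 0.1041]
tool_rot: [-3.137, 0.148, 0.004]
contact_force: [0.3, -0.3, 0.8]
opening: 0.0856
grip_force: 0.0
t: 17.35
tool_pos: [0.5261, -0.2999, 0.1058]
tool_rot: [3.137, -0.15, 0.001]
contact_force: [1.2, 6.6, 6.2]
opening: 0.0123
grip_force: 6.9
t: 17.85
tool_pos: [0.5368, -0.2037, 0.1059]
tool_rot: [3.136, -0.15, 0.009]
contact_force: [8.5, -4.0, -3.5]
opening: 0.0117
grip_force: 31.2
shift [-0.0012 -0.0812 -0.0002] turn [ 0.0016 -0.0056  0.0089]
```

```bash
python3 -m jog '[[[0,-0.02,0],[0,0,0]],[[0,-0.04,0],[0,0,0]],[[0,-0.055,0],[0,0,0]],[[0,-0.068,0],[0,0,0]],[[0,-0.075,0],[0,0,0]]]'
python3 -m jog '[[[0,-0.003,0],[0,0,0]],[[0,-0.006,0],[0,0,0]],[[0,-0.008,0],[0,0,0]],[[0,-0.008,0],[0,0,0]]]'
python3 - <<'E'
from h import *
from station import ctrl
print((ctrl.get_obs()["tool_pos"]-CH)@CY)
E
```

```text
t: 18.35
tool_pos: [0.5452, -0.1287, 0.1059]
tool_rot: [3.137, -0.149, 0.015]
contact_force: [13.9, -3.7, -5.6]
opening: 0.0115
grip_force: 31.1
t: 18.75
tool_pos: [0.5459, -0.1227, 0.106]
tool_rot: [3.134, -0.15, 0.015]
contact_force: [12.6, -6.3, -6.3]
opening: 0.0113
grip_force: 31.0
0.01828941608734595
```

Travel is 178 mm, so it should be shut. A slight push will confirm the stop.

```bash
python3 -m jog '[[[0,-0.002,0],[0,0,0]],[[0,-0.004,0],[0,0,0]],[[0,-0.004,0],[0,0,0]]]'
python3 -m jog '[[[0,0.003,0],[0,0,0]],[[0,0.003,0],[0,0,0]],[[0,0.003,0],[0,0,0]],[[0,0.003,0],[0,0,0]],[[0,0.003,0],[0,0,0]]]' 1
python3 -m jog '[[[0,0,-0.03],[0,0,0]],[[0,0,-0.07],[0,0,0]],[[0,0,-0.11],[0,0,0]],[[0,-0.05,-0.15],[0,0,0]],[[0,-0.1,-0.18],[0,0,0]]]'
python3 -m jog '[[[0,-0.05,-0.04],[0,0,0]],[[0,-0.1,-0.05],[0,0,0]],[[0,-0.14,-0.05],[0,0,0]],[[0,-0.14,-0.05],[0,0,0]]]'
python3 - <<'E'
from h import *
from station import optics
d=optics.get_image("top"); im=d["image"]
f=lambda j:[CH+CX*x+CY*(.017-j+y)+np.array([0,0,.132]) for x,y in((-.035,-.006),(.035,-.006),(.035,.006),(-.035,.006))]
big=cv2.resize(im,None,fx=4.4,fy=4.4,interpolation=cv2.INTER_CUBIC)
cv2.polylines(big,[(proj(d,f(0))*4.4+1.7).astype(int)],True,(0,255,0),1)
cv2.imwrite("pics/t2.png",big[int(150*4.4):250*44//10,330*44//10:510*44//10])
E
```

```text
t: 19.05
tool_pos: [0.5459, -0.1226, 0.106]
tool_rot: [3.126, -0.149, 0.014]
contact_force: [11.9, -20.3, -9.3]
opening: 0.0116
grip_force: 32.6
t: 19.55
tool_pos: [0.5427, -0.121, 0.105]
tool_rot: [3.138, -0.149, -0.001]
contact_force: [0.4, 0.1, -0.4]
opening: 0.0822
grip_force: 0.0
t: 20.05
tool_pos: [0.551, -0.0406, 0.2757]
tool_rot: [3.137, -0.155, 0.004]
contact_force: [0.7, -0.2, -0.4]
opening: 0.0854
grip_force: 0.0
t: 20.45
tool_pos: [0.5641, 0.1037, 0.3245]
tool_rot: [-3.137, 0.14, -0.003]
contact_force: [-0.1, 0.5, 0.1]
opening: 0.0855
grip_force: 0.0
```

View pics/t2.png

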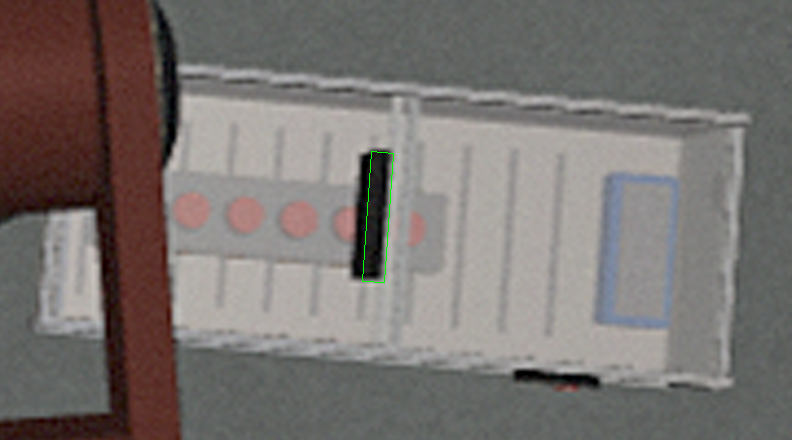

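The picture shows the bar at (373,215), at the predicted shut position (if anything slightly past it). The stop force also rose to 20 N, and the rack is inside under the cover. Handing in.

```bash
python3 -c "
from station import job
print(job.finish_job())"
```

```text
the job is handed in; nothing more can be done
None
```

I handed the job in at about 20 s: the red-capped rack stands level on the chamber floor, the cover is shut against its stop, and I touched none of the other items; the hand-in returned no verdict.

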